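Lean a casting panel to drain behind a keyhole foot stop

ROBOT

A 6-joint arm with a two-finger parallel gripper is mounted at the origin on the work surface. World frame = base frame: x ahead of the robot, y to its left, z up, the work surface at z = 0. Lengths are in m, angles in rad, forces in N, time in s.
With the tool pointing down it reaches from about 0.35 to 0.725 m from the base axis. Payload 6 kg.
Tool frame: the origin (TCP) lies on the centre line of the jaws, within the pads' length; the fingertips stand 8 mm ahead of it and the grasp point (between the pads) lies 11 mm behind it; z points along the fingers, y is the line along which they close (so a half turn about z gives the same grasp; the last joint's range is limited). The gripper opens to 85 mm and grips with 20 to 120 N. Pads are 22 mm wide; open, the fingers measure 114 mm over their backs; the gripper's body (76 mm by 85 mm) begins 54 mm behind the grasp point. The pads swing forward as they close: fully open they stand 13 mm farther back than shut.
Start: joints at [1.563, 0.04, 0.085, 0, -1.615, -0.334], TCP at [0.201, 0.565, 0.212] pointing down, gripper open.
Joint ranges: [-2.56, 2.56], [-1.29, 2.01], [-1.08, 1.49], [-3.29, 1.98], [-2.81, -0.18], [-2.99, 2.99]. Speed limits (rad/s): [2.57, 2.57, 3.01, 3.14, 3.14, 3.14].

INTERFACE

Orientations are given as a unit quaternion [x, y, z, w].
In Python, from bench import * gives the robot as it stands.
- The arm moves only by the tool jog_arm, never from a script. Its argument "series" is a list of rows, each a list of 5 numbers: the shift along the world's x, y, z in mm, then the turn about the world's z in degrees, then the finger opening in mm, from 0 to 85.4. In form: [[x, y, z, yaw, jaw], ...]. A call has exactly 10 rows; each row is the pose to reach, as a shift and turn from the pose commanded when the call began; what a row does not reach only later rows make up. A row lasts 1/10 s, in which the tool goes at most 50 mm and 8.59 degrees, less where a joint would pass 70% of its speed; a pose out of reach is approached as far as the arm can. A call with a gripper value outside its range is refused whole. The fingers move at their own pace and stop on an object; "squeeze" is the grip in N (left out, the last holds). Time passes only in rows, so rows that repeat a pose let the fingers close, or fill a call up. It gives the time, the measured TCP pose, the force, the opening and the grip force at its end, in the units of the state.
- observe(): the state, without advancing time (a new reading comes with each control period).
- grab_frame(name): name is "scene" or "top"; returns (picture, depth): 480x640x3 uint8, red, green, blue; 480x640 float32, m along the optical axis (not along the pixel's ray), 0 where there is no reading.
- camera_params(name): a dict with "fov_y" (degrees; the focal length in pixels is half the picture's height over the tangent of half this angle, whatever the lens; pixels are square), "cx", "cy" (the principal point, pixels), "k1" (the pictures are not rectified: a ray, as slopes to the right and down, at radius r is drawn at 1 + k1 r^2 times it, then the intrinsics apply), "world_to_cam" (4x4, takes a point from world to camera coordinates). Camera axes: x right, y down, z forward; pixel columns grow to the right and rows downward; lengths in m; the calibration is good to about 2 mm. A picture is of the moment at which its call begins. camera_params takes no time and is no camera call.
- hand_in(): hands the job in; it is judged then, once.
The state is a dict: "t": time; "joints": joint angles; "qvel": joint speeds; "effort": joint torques, N m; "tool_pos": TCP position; "orientation": TCP orientation; "wrist_force": force on the tool from outside, world axes, zero at the start; "ft_torque": the same for the moment, N m; "opening": finger opening in m; "grasp_force": force on a finger pad.
Only numpy, scipy, OpenCV 4.12 (cv2) and the standard library are available. Lean on these libraries where they do the work, as an engineer would, in place of code of your own. Each camera call takes 0.05 s, during which the arm holds its last target. There are 200 camera calls.

TASK

Fit the aluminium keyhole stop bar on the drain stand: lower it over both screw heads with its upright flange towards the clear wall, then slide it away from the wall until it locks. Then take the blue panel from its sloped rest and lean it gently against the middle of the clear wall, square to it, orange end down on the tray with its foot against the stop bar's flange. Let go so that it stands by itself, and do not disturb the bottle, the yellow tube rack or the tip box.

Things in the scene. Friction and masses are not known exactly. Their poses are not given: they have to be found in the camera images.
- stand: White and grey drain stand, fixed. Base tray 220 x 200 mm, its flat, slippery top at z = 12. Origin: centre of its underside; +x points to its wall, z up. The clear upright wall in a white frame, 200 mm wide (y), rises to z = 200; its face towards -x is at x = 90. Two screws stand on the tray at x = -37, y = +50 and -50. The rest of the tray is bare.
- screw_left (a point): Top of the brass head of the screw at y = +50 in the stand's frame (the other is 100 mm from it at y = -50). Shank 5 mm diameter, 9 mm high above the tray; head 15 mm diameter, 5 mm thick, its top 14 mm above the tray.
- stop_bar: Loose aluminium angle bar, 0.29 kg, lying on the bench flange up. Origin: centre of the underside of its base plate, 56 (x) x 160 (y) x 6 mm. On its +x edge an upright flange, 10 mm thick (x = 18 to 28), full length, top at z = 40: grip it across its thickness. When locked its x points to the wall, its origin at about x = -46, y = 0, z = 12 in the stand's frame, with 3 mm of play in height.
- keyhole_left (a point): Centre of the square 22 mm hole of the bar's keyhole at y = +50 (bar frame x = -9, underside); the other is at y = -50. From each hole a slot 10 mm wide runs towards +x and ends at bar x = 12. The holes drop over the heads with the bar's origin at x = -28 in the stand's frame; sliding 18 mm towards the stand's -x then brings the shanks to the slot ends: locked.
- panel: Stiff blue plastic casting panel, 190 (x) x 50 (y) x 8 (z) mm, 0.07 to 0.14 kg, its last 25 mm at the -x end orange. Origin: centre of its underside. It lies on the rest, sloping 22 degrees up towards its +x end. Grip it across its 50 mm width. With the bar locked, and foot and top both touching, it leans at about 58 degrees from level.
- panel_foot (a point): Middle of the panel's orange end face (panel frame x = -95, y = 0, z = 4 mm).
- panel_top (a point): Middle of the panel's blue end face (panel frame x = +95, y = 0, z = 4 mm).
- rest: White sloped rest, fixed, origin at the centre of its underside. Its carrying bar, 28 mm wide (y) and 12 mm thick, slopes up 22 degrees towards +x, its top 60 mm high at the middle; a lip 6 mm high stops the panel's low end. Its foot plate is 180 x 50 x 6 mm. The panel's edges overhang the carrying bar by 11 mm on both sides.
- reagent: Bystander: glass bottle with a blue cap, 70 mm diameter, 150 mm high, origin under its centre.
- tube_rack: Bystander: yellow tube rack 80 x 120 x 45 mm, origin under its centre.
- tip_box: Bystander: blue box with clear lid, 80 x 115 x 67 mm, origin under its centre.
Things that resemble listed ones, but are neither listed nor needed, are in the scene too. Of the things like the stop_bar, leave any that is green; of the rest the larger one is meant.

How it is judged:
On the way, in this order (a step that is already met when the one before it is completed fails the run):
1. the stop bar is locked on the screws: flat on the tray, under both heads, slid home away from the wall (x of stop_bar in the frame of stand between -0.052 and -0.04 m and y of stop_bar in the frame of stand between -0.006 and 0.006 m and z of stop_bar in the frame of stand below 0.0175 m and angle between the x axis of stop_bar and the x axis of stand, either way round below 0.1 rad and angle between stop_bar's own z axis and vertical below 0.1 rad), for 0.2 s.
2. the panel leans, orange end down on the tray against the flange, top against the wall, with the bar still locked (all of step 1 and z of panel_foot in the frame of stand below 0.026 m and x of panel_foot in the frame of stop_bar between 0.026 and 0.042 m and x of panel_top in the frame of stand between 0.074 and 0.092 m and z of panel_top in the frame of stand above 0.15 m and y of panel_foot in the frame of stand between -0.06 and 0.06 m and y of panel_top in the frame of stand between -0.06 and 0.06 m and angle between the y axis of panel and the y axis of stand, either way round below 0.2 rad), for 0.2 s.
At the end, for the whole second after the job is handed in: Bar flat under both heads, origin 40 to 52 mm from the stand's middle away from the wall, within 6 mm sideways. Panel at rest: middle of orange end under 14 mm above tray, within 14 mm of the flange; top middle within 16 mm of the wall; both within 60 mm of the middle line, square to 0.2 rad (all of step 2 and linear speed of each of panel, stop_bar below 0.02 m/s and angular speed of panel below 0.1 rad/s); the robot touches nothing.
It fails at once if the panel is dropped or rammed on the stand (over 30 N) (contact force between panel and stand above 30 N).
It fails at once if a bystander is disturbed (moved more than 25 mm) (distance of any of reagent, tube_rack, tip_box from where it was at the start of the episode above 0.025 m).
It also fails if it takes over 72 s, if anything falls off the work surface, if the arm or the gripper's body presses on something with over 40 N, if the wrist force passes 120 N, or if a joint passes its speed limit or range.

## Working session

There is one attempt and no reset: what is moved stays moved. The work goes in short steps, Python scripts to look and compute and a tool call to move; the robot and the scene stay as the last step left them, time stands still between calls to the robot, and variables do not carry over. Pictures are saved under pics/ and viewed, at most 10 in all, crops included, and the job is handed in when it is done.

Besides the shell and the picture viewer there is one more tool, called after "Emit:" in YAML: its name, and indented under it one key for each argument. jog_arm: Moves the arm, as the interface text tells. Its arguments: {"type":"object","properties":{"series":{"type":"array","items":{"type":"array","items":{"type":"number"}}},"squeeze":{"type":"number"}},"required":["series"]}

```bash
mkdir -p pics
cat > h.py <<'E'
from bench import *
import numpy as np, cv2
def cloud(name):
    im,d=grab_frame(name); p=camera_params(name)
    f=240/np.tan(np.radians(p["fov_y"])/2)
    K=np.array([[f,0,p["cx"]],[0,f,p["cy"]],[0,0,1.]])
    v,u=np.mgrid[0:480,0:640]
    uv=np.stack([u,v],-1).reshape(-1,1,2).astype(np.float64)
    s=cv2.undistortPoints(uv,K,np.array([p["k1"],0,0,0,0.])).reshape(480,640,2)
    P=np.concatenate([s*d[...,None],d[...,None]],-1)
    T=np.linalg.inv(np.array(p["world_to_cam"]))
    W=P@T[:3,:3].T+T[:3,3]
    W[d==0]=np.nan
    return im,W,T,s
E
python3 - <<'E'
from h import *
for n in("scene","top"):
    im,W,T,s=cloud(n); np.savez(n+"0",im=im,W=W,T=T,s=s)
    cv2.imwrite(f"pics/{n}0.png",im[...,::-1]); print(n,T[:3,3],T[:3,2])
print(observe())
E
```

```text
scene [1.03252449 0.29116717 0.84472944] [-0.51678366 -0.27499338 -0.8107486 ]
top [0.4544342  0.00212942 1.34238025] [ 0.08101942  0.02432301 -0.9964157 ]
{'t': 0.1, 'joints': array([ 1.56269458e+00,  4.07991101e-02,  8.39141643e-02, -4.23972352e-04,
       -1.61550749e+00, -3.33725395e-01]), 'qvel': array([-6.54972311e-04, -2.27176308e-03,  2.14574741e-03,  8.85926593e-04,
        5.95844612e-05, -1.93353521e-03]), 'effort': array([-4.55078407e-03, -3.69343257e+01,  3.48282266e+01,  6.95192367e+00,
       -4.67610138e-03, -6.99469496e-06]), 'tool_pos': array([0.20092915, 0.56500903, 0.21135076]), 'orientation': array([ 9.85431042e-01, -1.70073451e-01, -7.96216840e-05,  8.21828810e-04]), 'wrist_force': array([-0.02000238,  0.80577082, -0.43198422]), 'ft_torque': array([ 0.02984687, -0.00166752,  0.03965712]), 'grasp_force': 0.0, 'opening': 0.08554292512177537}
```

View pics/scene0.png

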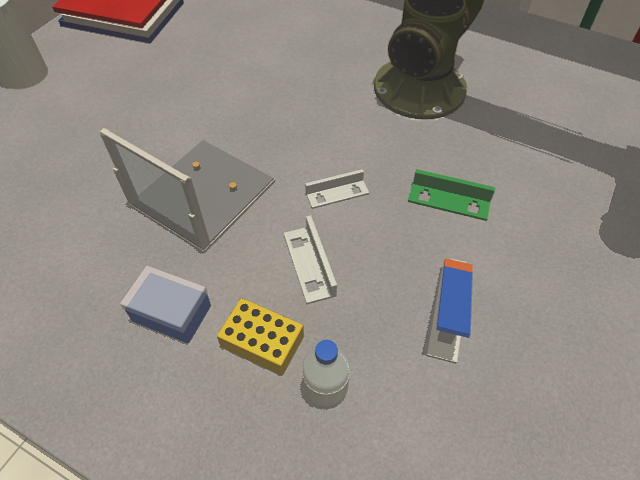

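View pics/top0.png

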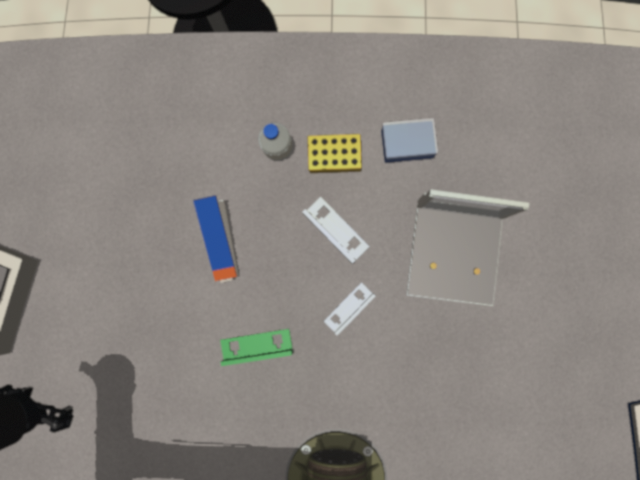

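The scene view shows the large bar at (310,260) with its flange on its right, the stand at left with screws at (196,165) and (233,186), and the panel at (457,298). The top view shows the bar at (337,230), screws at (433,266) and (477,271), and the panel at (215,238).

Run:
```python
import numpy as np, cv2
np.set_printoptions(precision=4,suppress=True)
for n in("scene","top"):
    z=np.load(n+"0.npz"); im,W=z["im"],z["W"]; hsv=cv2.cvtColor(im,cv2.COLOR_RGB2HSV); H,S,V=[hsv[...,i].astype(int) for i in range(3)]
    print("==",n)
    box=lambda x0,y0,x1,y1:(lambda m:(m.__setitem__((slice(y0,y1),slice(x0,x1)),True),m)[1])(np.zeros((480,640),bool))
    # bench z
    zz=W[...,2]; print("bench z",np.nanmedian(zz[300:420,350:400]))
    m=((H>8)&(H<28)&(S>110)&(V>90)&(box(170,140,260,210) if n=="scene" else box(400,240,500,290))).astype(np.uint8)
    k,l,st,c=cv2.connectedComponentsWithStats(m)
    for i in range(1,k):
        if st[i,4]>5: print("screw",c[i],st[i,4],np.nanmedian(W[l==i],0))
    for nm,mm in(("blue",(H>100)&(H<128)&(S>120)&(V>70)),("orange",(H<12)&(S>150)&(V>100))):
        mm=mm&(box(400,250,490,345) if n=="scene" else box(180,180,250,290))
        P=W[cv2.erode(mm.astype(np.uint8),np.ones((3,3)))>0]; P=P[~np.isnan(P[:,0])]
        c=P.mean(0); U,s,Vt=np.linalg.svd(P-c,full_matrices=False); q=(P-c)@Vt.T
        print(nm,len(P),c,"ax",Vt[0],"n",Vt[2],"ext",q.min(0),q.max(0), "flat",s[2]/len(P)**.5)
    # bar
    mm=box(275,210,345,310) if n=="scene" else box(290,190,380,270)
    mm&=(S<40)&(V>140)
    P=W[mm]; P=P[~np.isnan(P[:,0])]
    for nm,Q in(("plate",P[(P[:,2]>0.0)&(P[:,2]<.012)]),("flange",P[P[:,2]>.03])):
        r=cv2.minAreaRect((Q[:,:2]*1000).astype(np.float32)); print(nm,len(Q),np.median(Q[:,2]),r, cv2.boxPoints(r).round(1).tolist())
    mm=(W[...,2]>.15)&(W[...,2]<.23)&(box(90,110,220,260) if n=="scene" else box(400,170,540,230))
    Q=W[mm]; r=cv2.minAreaRect((Q[:,:2]*1000).astype(np.float32)); print("wall",len(Q),Q[:,2].max(),r,cv2.boxPoints(r).round(1).tolist())
```

```text
== scene
bench z -0.00022573296862343772
screw [195.5 164.2] 30 [ 0.4814 -0.3059  0.0259]
screw [232.3529 184.7647] 34 [ 0.4914 -0.2081  0.025 ]
blue 1742 [0.5591 0.2812 0.0759] ax [0.9059 0.2027 0.3719] n [-0.3621 -0.085   0.9283] ext [-0.0909 -0.0234 -0.0062] [0.0748 0.023  0.0034] flat 0.0010395576727427536
orange 128 [0.4639 0.2596 0.0366] ax [ 0.2359 -0.9717  0.013 ] n [ 0.3987  0.0846 -0.9132] ext [-0.022  -0.0093 -0.0024] [0.0228 0.0084 0.002 ] flat 0.0008421834045339127
plate 3595 0.002107230833398366 ((555.173828125, 4.628471374511719), (224.13287353515625, 137.81890869140625), 28.4749755859375) [[423.79998779296875, 11.800000190734863], [489.5, -109.4000015258789], [686.5, -2.5], [620.7999877929688, 118.5999984741211]]
flange 426 0.039898600877154355 ((552.5572509765625, 27.925918579101562), (159.97073364257812, 10.635082244873047), 45.54188919067383) [[492.70001220703125, -25.399999618530273], [500.29998779296875, -32.900001525878906], [612.4000244140625, 81.30000305175781], [604.7999877929688, 88.69999694824219]]
wall 1685 0.2028284151110583 ((619.6487426757812, -272.4070
[... 893 characters left out ...]
0061035156, -89.19999694824219], [662.0999755859375, -85.69999694824219], [658.2999877929688, 119.0999984741211]]
flange 323 0.03880774107706242 ((551.6261596679688, 28.122642517089844), (157.69776916503906, 10.047821044921875), 45.482154846191406) [[492.79998779296875, -24.600000381469727], [499.8999938964844, -31.600000381469727], [610.5, 80.80000305175781], [603.2999877929688, 87.9000015258789]]
wall 1009 0.20455711499871776 ((617.5784912109375, -273.0177001953125), (200.94573974609375, 15.571121215820312), 83.18663024902344) [[597.9000244140625, -371.8999938964844], [613.4000244140625, -373.70001220703125], [637.2000122070312, -174.1999969482422], [621.7999877929688, -172.3000030517578]]
```

Emit:
jog_arm:
  series:
    - [351,-537,-60,65.1,45]
    - [351,-537,-60,65.1,45]
    - [351,-537,-60,65.1,45]
    - [351,-537,-60,65.1,45]
    - [351,-537,-60,65.1,45]
    - [351,-537,-60,65.1,45]
    - [351,-537,-60,65.1,45]
    - [351,-537,-60,65.1,45]
    - [351,-537,-60,65.1,45]
    - [351,-537,-60,65.1,45]
  squeeze: 60

```text
t: 1.1
tool_pos: [0.465, 0.1612, 0.167]
orientation: [0.922, 0.387, 0.0, -0.0]
wrist_force: [0.4, 1.4, 0.7]
opening: 0.0449
grasp_force: 0.0
```

Emit:
jog_arm:
  series:
    - [86,-131,-67,0,45]
    - [86,-131,-67,0,45]
    - [86,-131,-67,0,45]
    - [86,-131,-67,0,45]
    - [86,-131,-67,0,45]
    - [86,-131,-67,0,45]
    - [86,-131,-67,0,45]
    - [86,-131,-67,0,45]
    - [86,-131,-67,0,45]
    - [86,-131,-67,0,45]

```text
t: 2.1
tool_pos: [0.5505, 0.0327, 0.1008]
orientation: [0.922, 0.387, 0.0, 0.0]
wrist_force: [0.7, 0.4, 0.4]
opening: 0.045
grasp_force: 0.0
```

Run:
```python
from h import *
o=observe(); print(o["tool_pos"],o["orientation"],o["joints"])
```

```text
[0.55046656 0.03266618 0.10076082] [9.21944418e-01 3.87321947e-01 4.46320339e-04 1.68736341e-05] [ 4.23664635e-01 -7.44099348e-02 -2.31280172e-01  5.76033781e-05
 -1.41303463e+00  1.94257280e+00]
```

Emit:
jog_arm:
  series:
    - [1.5,-4.7,-30,0,45]
    - [1.5,-4.7,-50,0,45]
    - [1.5,-4.7,-65,0,45]
    - [1.5,-4.7,-78,0,45]
    - [1.5,-4.7,-78,0,45]
    - [1.5,-4.7,-78,0,0]
    - [1.5,-4.7,-78,0,0]
    - [1.5,-4.7,-78,0,0]
    - [1.5,-4.7,-78,0,0]
    - [1.5,-4.7,-78,0,0]
  squeeze: 80

```text
t: 3.1
tool_pos: [0.5522, 0.0274, 0.0227]
orientation: [0.922, 0.387, 0.0, 0.0]
wrist_force: [-0.9, -0.3, 0.9]
opening: 0.0001
grasp_force: 0.0
```

Run:
```python
from h import *
im,W,T,s=cloud("scene"); np.savez("scene1",im=im,W=W)
cv2.imwrite("pics/s1.png",cv2.resize(im[170:330,240:400,::-1],(640,640))[:600])
print(observe()["opening"])
```

```text
-0.00022482112101228257
```

View pics/s1.png

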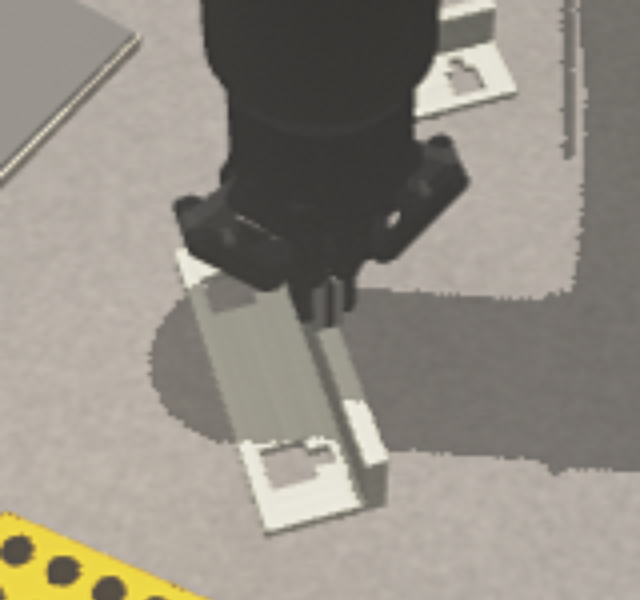

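The picture shows the shut fingers at (325,300), at the flange. I'm checking by depth whether they lie on it or beside it.

Run:
```python
import numpy as np,cv2
np.set_printoptions(precision=4,suppress=True)
z=np.load("scene1.npz"); im,W=z["im"],z["W"]
for v in range(234,256,3): print(v,[ (W[v,u]*1000).round().tolist()+[int(im[v,u].mean())] for u in (316,319,322,325,328)])
g=im.mean(2); P=W[200:310,270:345].reshape(-1,3); G=g[200:310,270:345].ravel()
Q=P[(P[:,2]>.034)&(P[:,2]<.044)&(G>80)]
r=cv2.minAreaRect((Q[:,:2]*1000).astype(np.float32)); print(len(Q),r,cv2.boxPoints(r))
```

```text
234 [[575.0, 32.0, 116.0, 59], [569.0, 35.0, 110.0, 59], [553.0, 32.0, 88.0, 60], [558.0, 40.0, 100.0, 58], [554.0, 44.0, 98.0, 58]]
237 [[569.0, 28.0, 96.0, 60], [564.0, 32.0, 93.0, 59], [554.0, 32.0, 81.0, 70], [556.0, 39.0, 88.0, 60], [553.0, 44.0, 88.0, 56]]
240 [[569.0, 28.0, 88.0, 60], [564.0, 32.0, 85.0, 58], [558.0, 34.0, 78.0, 72], [556.0, 39.0, 79.0, 87], [548.0, 41.0, 70.0, 84]]
243 [[564.0, 25.0, 70.0, 61], [565.0, 32.0, 76.0, 97], [560.0, 35.0, 72.0, 59], [556.0, 39.0, 69.0, 91], [548.0, 41.0, 61.0, 69]]
246 [[565.0, 26.0, 63.0, 60], [563.0, 31.0, 64.0, 97], [559.0, 35.0, 61.0, 60], [557.0, 40.0, 61.0, 91], [548.0, 41.0, 52.0, 80]]
249 [[563.0, 25.0, 50.0, 59], [562.0, 31.0, 53.0, 97], [561.0, 36.0, 56.0, 60], [558.0, 40.0, 54.0, 99], [523.0, 28.0, 1.0, 115]]
252 [[547.0, 15.0, 12.0, 101], [565.0, 32.0, 48.0, 100], [558.0, 34.0, 40.0, 154], [531.0, 26.0, -0.0, 112], [529.0, 31.0, 0.0, 115]]
255 [[547.0, 16.0, 3.0, 129], [562.0, 30.0, 33.0, 106], [564.0, 37.0, 40.0, 152], [560.0, 42.0, 39.0, 147], [533.0, 34.0, -3.0, 113]]
232 ((583.8403930664062, 59.51838684082031), (74.9534912109375, 10.838101387023926), 45.28351974487305) [[553.621   36.7004]
 [561.3226  29.0747]
 [614.0598  82.3364]
 [606.3582  89.9621]]
```

The shut tips are at about z = 50 mm, above the flange top at 40, so the fingers are about 30 mm higher than the stated tool offsets imply. I'll open, go down about 29 mm and close again.

Emit:
jog_arm:
  series:
    - [0,0,0,0,45]
    - [0,0,0,0,45]
    - [0,0,-7,0,45]
    - [0,0,-14,0,45]
    - [0,0,-21,0,45]
    - [0,0,-29,0,45]
    - [0,0,-29,0,0]
    - [0,0,-29,0,0]
    - [0,0,-29,0,0]
    - [0,0,-29,0,0]

```text
t: 4.15
tool_pos: [0.5522, 0.0274, -0.0064]
orientation: [0.922, 0.387, 0.0, 0.0]
wrist_force: [0.0, -0.8, -0.1]
opening: 0.0089
grasp_force: 78.7
```

Run:
```python
from h import *
im,W,T,s=cloud("scene"); np.savez("scene1",im=im,W=W)
o=observe();print(o["opening"],o["grasp_force"],o["tool_pos"],o["wrist_force"])
g=im.mean(2)
for v in range(234,264,3): print(v,[ (W[v,u]*1000).round().tolist()+[int(im[v,u].mean())] for u in (319,322,325)])
```

```text
0.008517823748750217 78.73905658721924 [ 0.55217973  0.02736633 -0.0063779 ] [ 0.94564002  0.41443059 -0.81525753]
234 [[571.0, 36.0, 113.0, 58], [558.0, 34.0, 96.0, 58], [558.0, 40.0, 99.0, 57]]
237 [[569.0, 34.0, 101.0, 56], [560.0, 35.0, 90.0, 55], [555.0, 39.0, 87.0, 57]]
240 [[569.0, 34.0, 92.0, 93], [541.0, 25.0, 51.0, 74], [551.0, 36.0, 71.0, 60]]
243 [[569.0, 35.0, 84.0, 94], [546.0, 28.0, 49.0, 56], [552.0, 37.0, 63.0, 60]]
246 [[549.0, 23.0, 40.0, 136], [545.0, 27.0, 38.0, 86], [553.0, 37.0, 55.0, 58]]
249 [[562.0, 30.0, 52.0, 118], [553.0, 31.0, 41.0, 144], [556.0, 39.0, 51.0, 99]]
252 [[564.0, 32.0, 47.0, 84], [558.0, 34.0, 41.0, 154], [557.0, 40.0, 43.0, 67]]
255 [[564.0, 31.0, 36.0, 87], [564.0, 37.0, 41.0, 152], [562.0, 42.0, 42.0, 146]]
258 [[564.0, 31.0, 26.0, 78], [569.0, 40.0, 41.0, 154], [565.0, 44.0, 38.0, 152]]
261 [[564.0, 31.0, 16.0, 86], [574.0, 43.0, 39.0, 134], [573.0, 48.0, 41.0, 152]]
```

Emit:
jog_arm:
  series:
    - [0,0,40,0,0]
    - [0,0,80,0,0]
    - [-20,-40,100,-8,0]
    - [-35,-60,100,-16,0]
    - [-35,-80,100,-24,0]
    - [-35,-100,100,-32,0]
    - [-35,-100,100,-40,0]
    - [-35,-100,100,-48,0]
    - [-35,-100,100,-56,0]
    - [-35,-100,100,-62,0]

```text
t: 5.2
tool_pos: [0.5165, -0.0726, 0.0927]
orientation: [0.989, -0.146, -0.001, -0.0]
wrist_force: [-0.2, -0.4, -2.6]
opening: 0.0087
grasp_force: 78.7
```

Emit:
jog_arm:
  series:
    - [0,0,0,-8,0]
    - [0,0,0,-16,0]
    - [0,0,0,-24,0]
    - [0,0,0,-32,0]
    - [0,-40,0,-40,0]
    - [0,-80,0,-48,0]
    - [0,-120,0,-56,0]
    - [0,-160,0,-64,0]
    - [0,-188,0,-72,0]
    - [0,-188,0,-79.9,0]

```text
t: 6.2
tool_pos: [0.5159, -0.2635, 0.0922]
orientation: [-0.663, 0.749, 0.001, -0.001]
wrist_force: [-0.2, 0.2, -2.7]
opening: 0.0085
grasp_force: 78.8
```

Emit:
jog_arm:
  series:
    - [0,0,0,0,0]
    - [0,0,-15,0,0]
    - [0,0,-30,0,0]
    - [0,0,-40,0,0]
    - [0,0,-40,0,0]
    - [0,0,-40,0,0]
    - [0,0,-40,0,0]
    - [0,0,-40,0,0]
    - [0,0,-40,0,0]
    - [0,0,-40,0,0]

```text
t: 7.2
tool_pos: [0.5171, -0.2607, 0.0536]
orientation: [-0.667, 0.745, -0.0, 0.0]
wrist_force: [-0.7, -0.2, -1.9]
opening: 0.0087
grasp_force: 78.8
```

Run:
```python
from h import *
o=observe();print(o["tool_pos"],o["orientation"],o["joints"],o["wrist_force"])
out=[]
for n in("scene","top"):
    im,W,T,s=cloud(n); np.savez(n+"2",im=im,W=W); out.append(im[130:280,110:310] if n=="scene" else im[180:330,370:570])
cv2.imwrite("pics/2.png",cv2.resize(np.hstack(out)[...,::-1],(800,300),interpolation=cv2.INTER_CUBIC))
```

```text
[ 0.51712628 -0.26072684  0.05364611] [-6.66642861e-01  7.45377249e-01 -1.83859339e-04  1.39888662e-04] [-1.20796269e-01  2.44992794e-02 -2.21425631e-01  3.32750301e-05
 -1.32441049e+00  9.38331762e-03] [-0.72402521 -0.15433706 -1.94524172]
```

View pics/2.png

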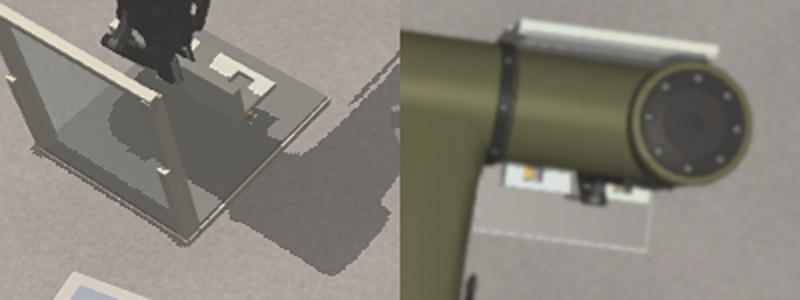

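The bar hangs over the screws with its flange towards the wall; in the top view a brass head shows through each hole, at (528,173) and (622,187). I'm measuring the hanging bar's offset from the stand.

Run:
```python
import numpy as np,cv2
np.set_printoptions(precision=1,suppress=True)
c=np.array([.5222,-.2612]);a=np.radians(-6.4);ex=np.array([np.cos(a),np.sin(a)]);ey=np.array([-ex[1],ex[0]])
for n in("scene","top"):
    z=np.load(n+"2.npz");im,W=z["im"],z["W"];g=im.mean(2);hsv=cv2.cvtColor(im,cv2.COLOR_RGB2HSV)
    S=np.stack([(W[...,:2]-c)@ex,(W[...,:2]-c)@ey,W[...,2]],-1)*1000
    for nm,lo,hi in(("plate",60,75),("flange",93,106)):
        m=(S[...,2]>lo)&(S[...,2]<hi)&(abs(S[...,0]+20)<60)&(abs(S[...,1])<95)&(g>110)&(hsv[...,1]<60)
        Q=S[m]; 
        if len(Q)<10: print(n,nm,len(Q)); continue
        r=cv2.minAreaRect(Q[:,:2].astype(np.float32)); print(n,nm,len(Q),"min",np.percentile(Q,1,0),"max",np.percentile(Q,99,0),"med",np.median(Q,0),"rect",r)
```

```text
scene plate 448 min [-56.7 -23.9  62.5] max [-16.1  78.8  69.2] med [-44.7  30.1  65.9] rect ((-33.466495513916016, 26.39851951599121), (107.88237762451172, 48.08473205566406), 89.80172729492188)
scene flange 202 min [-10.9 -80.2  96.6] max [  0.4  78.9 102.3] med [-4.9 35.2 99.8] rect ((-4.119693756103516, -0.117584228515625), (13.081409454345703, 162.53184509277344), 0.9242242574691772)
top plate 439 min [-58.1 -78.7  60.4] max [-33.2  77.2  70.2] med [-48.8  21.2  64.9] rect ((-46.192054748535156, -1.4912185668945312), (158.7686004638672, 25.48216438293457), 89.15876007080078)
top flange 0
```

Emit:
jog_arm:
  series:
    - [0,0,-10,0,0]
    - [0,0,-20,0,0]
    - [0,0,-28,0,0]
    - [0,0,-34,0,0]
    - [0,0,-38,0,0]
    - [0,0,-41,0,0]
    - [0,0,-44,0,0]
    - [0,0,-46,0,0]
    - [0,0,-47,0,0]
    - [0,0,-47,0,0]

```text
t: 8.3
tool_pos: [0.517, -0.2607, 0.0063]
orientation: [-0.667, 0.745, -0.0, -0.0]
wrist_force: [0.6, 0.1, -3.6]
opening: 0.008
grasp_force: 78.8
```

Emit:
jog_arm:
  series:
    - [-2,0.2,0,0,0]
    - [-4,0.4,0,0,0]
    - [-6,0.7,0,0,0]
    - [-8,0.9,0,0,0]
    - [-10,1.1,0,0,0]
    - [-12,1.3,0,0,0]
    - [-14,1.6,0,0,0]
    - [-16,1.8,0,0,0]
    - [-18,2,0,0,0]
    - [-18,2,0,0,0]

```text
t: 9.3
tool_pos: [0.4995, -0.2587, 0.0065]
orientation: [-0.667, 0.745, -0.001, 0.0]
wrist_force: [2.4, -0.8, -3.6]
opening: 0.0086
grasp_force: 78.7
```

Emit:
jog_arm:
  series:
    - [0,0,0,0,40]
    - [0,0,0,0,40]
    - [0,0,0,0,40]
    - [0,0,30,0,40]
    - [0,0,80,0,40]
    - [0,0,130,0,60]
    - [0,0,180,0,75]
    - [0,0,230,0,75]
    - [0,0,230,8,75]
    - [0,0,230,16,75]

```text
t: 10.3
tool_pos: [0.4996, -0.2589, 0.2389]
orientation: [0.766, -0.643, 0.002, -0.001]
wrist_force: [0.2, -0.3, -1.3]
opening: 0.0749
grasp_force: 0.0
```

Emit:
jog_arm:
  series:
    - [0,40,0,8,75]
    - [0,80,0,16,75]
    - [0,130,0,24,75]
    - [0,180,0,32,75]
    - [0,230,0,40,75]
    - [20,270,0,48,75]
    - [40,310,0,56,75]
    - [60,350,0,64,75]
    - [80,400,0,72,75]
    - [100,450,0,80,75]

```text
t: 11.3
tool_pos: [0.5966, 0.1859, 0.2367]
orientation: [1.0, -0.001, 0.0, 0.0]
wrist_force: [0.9, -0.9, 0.4]
opening: 0.075
grasp_force: 0.0
```

Run:
```python
from h import *
np.set_printoptions(precision=1,suppress=True)
o=observe();print(o["tool_pos"]*1000,np.degrees(2*np.arctan2(o["orientation"][1],o["orientation"][0])),o["wrist_force"])
c=np.array([.5222,-.2612]);a=np.radians(-6.4);ex=np.array([np.cos(a),np.sin(a)]);ey=np.array([-ex[1],ex[0]])
for n in("scene","top"):
    im,W,T,s=cloud(n); np.savez(n+"3",im=im,W=W);g=im.mean(2)
    S=np.stack([(W[...,:2]-c)@ex,(W[...,:2]-c)@ey,W[...,2]],-1)*1000
    for nm,lo,hi in(("plate",15,21),("flange",46,60),("wall",150,230)):
        m=(S[...,2]>lo)&(S[...,2]<hi)&(abs(S[...,0]-(90 if nm=="wall" else -45))<45)&(abs(S[...,1])<105)&(g>100)
        Q=S[m]
        if len(Q)<10: continue
        r=cv2.minAreaRect(Q[:,:2].astype(np.float32)); print(n,nm,len(Q),"min",np.percentile(Q,1,0),"max",np.percentile(Q,99,0),"med",np.median(Q,0),"rect",r)
```

```text
[596.6 185.9 236.7] -0.06266958287993722 [ 0.9 -0.9  0.4]
scene plate 770 min [-80.1 -80.4  15.1] max [-8.9 88.8 20.8] med [-58.6  10.2  17.9] rect ((-44.80918884277344, 4.277496337890625), (190.07215881347656, 87.84282684326172), 88.59650421142578)
scene flange 413 min [-28.5 -80.3  46.3] max [-16.6  78.9  54.7] med [-21.2   1.2  51.5] rect ((-22.635272979736328, -1.6977615356445312), (163.97329711914062, 13.495314598083496), 89.8761978149414)
scene wall 1616 min [ 91.6 -99.1 150.6] max [105.1 101.  202. ] med [ 97.2   6.8 179. ] rect ((98.00119018554688, -0.37557220458984375), (15.594117164611816, 205.1129913330078), 0.268163800239563)
top plate 943 min [-84.2 -89.1  15.1] max [-6.5 84.8 20.9] med [-52.4   2.4  17.4] rect ((-44.71232604980469, -0.5098495483398438), (191.9739227294922, 88.74844360351562), 89.8286361694336)
top flange 322 min [-30.  -80.7  46.3] max [-19.7  76.8  56.4] med [-24.8  -0.4  51.1] rect ((-24.79173469543457, -2.8188629150390625), (161.26641845703125, 10.51596450805664), 89.85867309570312)
top wall 965 min [ 88.9 -98.2 152.1] max [102.7  98.6 203.2] med [ 93.3   7.2 195.6] rect ((95.71560668945312, -1.2559051513671875), (201.09298706054688, 15.223231315612793), 89.87647247314453)
```

Emit:
jog_arm:
  series:
    - [4,50,0,8,75]
    - [4,100,-30,12.7,75]
    - [4,100,-60,12.7,75]
    - [4,100,-80,12.7,75]
    - [4,100,-80,12.7,75]
    - [4,100,-80,12.7,75]
    - [4,100,-80,12.7,75]
    - [4,100,-80,12.7,75]
    - [4,100,-80,12.7,75]
    - [4,100,-80,12.7,75]

```text
t: 12.4
tool_pos: [0.6003, 0.2841, 0.1571]
orientation: [0.994, 0.107, 0.0, -0.0]
wrist_force: [0.9, 0.3, -0.5]
opening: 0.0747
grasp_force: 0.0
```

Emit:
jog_arm:
  series:
    - [3.5,6.9,-20,0.4,75]
    - [3.5,6.9,-55,0.4,75]
    - [3.5,6.9,-85,0.4,75]
    - [3.5,6.9,-105,0.4,75]
    - [3.5,6.9,-117,0.4,75]
    - [3.5,6.9,-117,0.4,75]
    - [3.5,6.9,-117,0.4,40]
    - [3.5,6.9,-117,0.4,40]
    - [3.5,6.9,-117,0.4,40]
    - [3.5,6.9,-117,0.4,40]
  squeeze: 20

```text
t: 13.4
tool_pos: [0.6046, 0.2916, 0.0414]
orientation: [0.994, 0.111, 0.002, -0.001]
wrist_force: [-1.6, -0.7, 5.5]
opening: 0.0496
grasp_force: 21.4
```

Run:
```python
from h import *
o=observe();print(o["tool_pos"],o["opening"],o["grasp_force"],o["wrist_force"])
im,W,T,s=cloud("scene"); np.savez("scene4",im=im,W=W)
cv2.imwrite("pics/4.png",cv2.resize(im[220:370,380:530,::-1],(600,600)))
```

```text
[0.60455414 0.29164941 0.04144593] 0.04959658231532068 21.37978881597519 [-1.60290825 -0.71341842  5.50821658]
```

View pics/4.png

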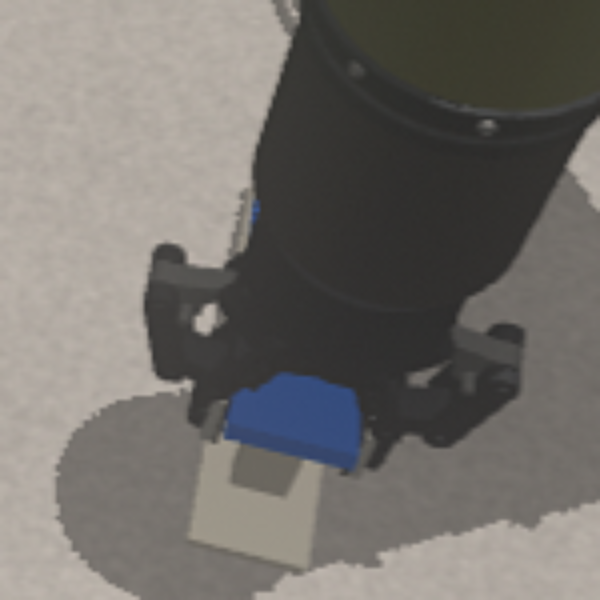

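The panel is gripped near its blue top end, with that end at (290,430). Next I'll lift along an arc about the foot at low squeeze, to see if it pivots between the pads.

Emit:
jog_arm:
  series:
    - [-3,-0.7,7,0,40]
    - [-7.5,-1.7,15.5,0,40]
    - [-12,-2.7,23,0,40]
    - [-16.5,-3.7,30,0,40]
    - [-16.5,-3.7,30,0,40]
    - [-16.5,-3.7,30,0,40]
    - [-16.5,-3.7,30,0,40]
    - [-16.5,-3.7,30,0,40]
    - [-16.5,-3.7,30,0,40]
    - [-16.5,-3.7,30,0,40]

```text
t: 14.45
tool_pos: [0.5883, 0.2878, 0.0703]
orientation: [0.994, 0.111, 0.001, -0.0]
wrist_force: [5.5, 2.6, 4.5]
opening: 0.0499
grasp_force: 22.3
```

```bash
cat >> h.py <<'E'
np.set_printoptions(precision=4,suppress=True)
def panel(names=("scene","top")):
    for n in names:
        im,W,T,s=cloud(n); np.savez("last_"+n,im=im,W=W)
        hsv=cv2.cvtColor(im,cv2.COLOR_RGB2HSV); H,S,V=[hsv[...,i].astype(int) for i in range(3)]
        near=np.linalg.norm(W[...,:2]-observe()["tool_pos"][:2],axis=-1)<.25
        for nm,m in(("blue",(H>100)&(H<128)&(S>140)&(V>50)),("orange",(H<14)&(S>150)&(V>80))):
            m=cv2.erode((m&near).astype(np.uint8),np.ones((2,2)))
            k,l,st,_=cv2.connectedComponentsWithStats(m)
            for i in range(1,k):
                if st[i,4]<12: continue
                P=W[l==i];P=P[~np.isnan(P[:,0])];c=P.mean(0)
                U,sv,Vt=np.linalg.svd(P-c,full_matrices=False)
                a=Vt[0]*np.sign(Vt[0][2]); nn=Vt[2]*np.sign(Vt[2][2])
                print(n,nm,len(P),"c",c,"ax",a,"n",nn,"tilt",np.degrees(np.arccos(nn[2])).round(1),"zmin/max",P[:,2].min().round(4),P[:,2].max().round(4))
E
python3 - <<'E'
from h import *
panel(); o=observe();print(o["tool_pos"],o["wrist_force"],o["opening"])
E
```

```text
scene blue 303 c [0.7632 0.1524 0.1498] ax [0.5568 0.8305 0.0129] n [-0.0107 -0.0084  0.9999] tilt 0.8 zmin/max 0.1464 0.1527
top blue 110 c [0.7582 0.1491 0.1487] ax [-0.9149 -0.3962  0.0779] n [ 0.0996 -0.0345  0.9944] tilt 6.0 zmin/max 0.1421 0.1565
top blue 952 c [0.5226 0.2715 0.0799] ax [0.8263 0.1505 0.5427] n [-0.529  -0.1233  0.8396] tilt 32.9 zmin/max 0.042 0.1188
top orange 128 c [0.458  0.257  0.0372] ax [-0.2074  0.9776  0.0364] n [-0.615  -0.1593  0.7723] tilt 39.4 zmin/max 0.0296 0.0454
[0.5882 0.2878 0.0703] [4.3561 2.0833 4.1503] 0.04934774519399542
```

Emit:
jog_arm:
  series:
    - [-5,-1.1,7,0,40]
    - [-10,-2.3,13.5,0,40]
    - [-16,-3.6,20,0,40]
    - [-21.5,-4.8,26,0,40]
    - [-28,-6.3,31.5,0,40]
    - [-34.5,-7.8,37,0,40]
    - [-41.5,-9.3,42,0,40]
    - [-48.5,-10.9,46.5,0,40]
    - [-48.5,-10.9,46.5,0,40]
    - [-48.5,-10.9,46.5,0,40]

```text
t: 15.55
tool_pos: [0.5395, 0.277, 0.1174]
orientation: [0.994, 0.111, 0.001, -0.001]
wrist_force: [2.9, 1.5, 7.7]
opening: 0.05
grasp_force: 23.6
```

Emit:
jog_arm:
  series:
    - [0,0,0,0,40]
    - [0,0,0,0,40]
    - [0,0,5,0,40]
    - [0,0,20,0,40]
    - [0,0,50,0,40]
    - [0,0,80,0,40]
    - [0,0,110,0,40]
    - [0,0,110,0,40]
    - [0,0,110,0,40]
    - [0,0,110,0,40]
  squeeze: 60

```text
t: 16.55
tool_pos: [0.5379, 0.2762, 0.2242]
orientation: [0.994, 0.111, -0.001, 0.001]
wrist_force: [-0.3, 0.2, -0.4]
opening: 0.0491
grasp_force: 60.6
```

Run:
```python
from h import *
panel(); o=observe();print(o["tool_pos"],o["wrist_force"],o["opening"],o["grasp_force"])
z=np.load("last_scene.npz");cv2.imwrite("pics/5.png",z["im"][100:400,300:600,::-1].repeat(2,0).repeat(2,1))
```

```text
scene blue 145 c [0.5538 0.2805 0.2934] ax [-0.2117  0.9773  0.0002] n [0.7344 0.1589 0.6599] tilt 48.7 zmin/max 0.2904 0.2975
scene blue 46 c [0.7541 0.1574 0.1498] ax [0.4957 0.8684 0.0123] n [-0.2544  0.1316  0.9581] tilt 16.6 zmin/max 0.1473 0.1517
top blue 24 c [0.7508 0.1532 0.1482] ax [0.5171 0.8555 0.0247] n [-0.7397  0.4322  0.5157] tilt 59.0 zmin/max 0.1447 0.1533
top blue 789 c [0.4931 0.2635 0.2102] ax [0.5608 0.0784 0.8242] n [-0.8046 -0.1832  0.5649] tilt 55.6 zmin/max 0.1595 0.2599
top orange 95 c [0.4504 0.2556 0.1475] ax [ 0.2403 -0.9691  0.0549] n [-0.8677 -0.1891  0.4598] tilt 62.6 zmin/max 0.1386 0.156
[0.5381 0.2762 0.2242] [ 0.7837  0.0986 -0.5298] 0.04935600993687403 60.59474587440491
```

View pics/5.png

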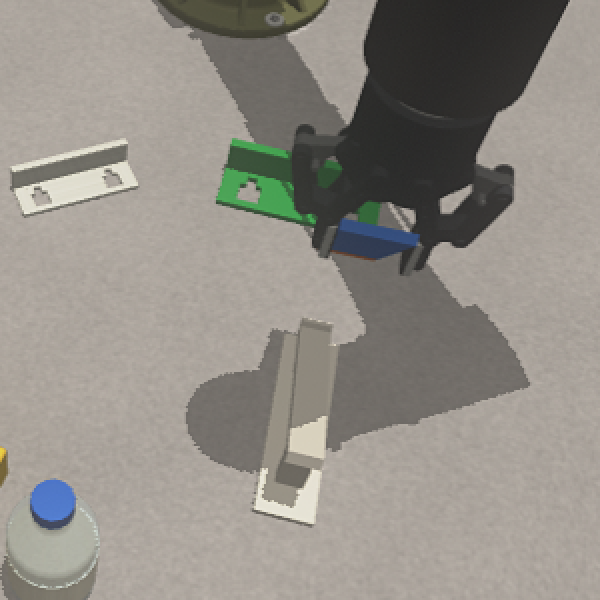

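The panel is held at about 55° with its top end at (378,240). That is too flat for the 108 mm gap between flange and wall, so I'll go back to the rest lip and steepen it to about 62°.

Emit:
jog_arm:
  series:
    - [0,0,-30,0,40]
    - [0,0,-60,0,40]
    - [0,0,-90,0,40]
    - [0,0,-103,0,40]
    - [0,0,-109,0,40]
    - [0,0,-109,0,40]
    - [0,0,-109,0,40]
    - [0,0,-109,0,40]
    - [0,0,-109,0,40]
    - [0,0,-109,0,40]

```text
t: 17.65
tool_pos: [0.539, 0.2766, 0.1178]
orientation: [0.994, 0.111, 0.001, -0.0]
wrist_force: [-2.1, -1.4, 3.6]
opening: 0.0491
grasp_force: 61.2
```

Emit:
jog_arm:
  series:
    - [0,0,0,0,40]
    - [0,0,0,0,40]
    - [-5,-1.1,3,0,40]
    - [-10,-2.3,6,0,40]
    - [-15,-3.4,9,0,40]
    - [-21,-4.7,11.5,0,40]
    - [-22,-5,11.5,0,40]
    - [-22,-5,11.5,0,40]
    - [-22,-5,11.5,0,40]
    - [-22,-5,11.5,0,40]
  squeeze: 20

```text
t: 18.65
tool_pos: [0.5166, 0.2714, 0.128]
orientation: [0.994, 0.111, -0.0, 0.0]
wrist_force: [0.2, -0.1, -0.9]
opening: 0.0495
grasp_force: 60.6
```

Emit:
jog_arm:
  series:
    - [0,0,0,0,40]
    - [0,0,0,0,40]
    - [0,0,5,0,40]
    - [0,0,20,0,40]
    - [0,0,60,0,40]
    - [0,0,100,0,40]
    - [0,0,120,0,40]
    - [0,0,120,0,40]
    - [0,0,120,0,40]
    - [0,0,120,0,40]
  squeeze: 60

```text
t: 19.65
tool_pos: [0.5162, 0.2713, 0.2473]
orientation: [0.994, 0.111, -0.001, 0.0]
wrist_force: [0.5, 0.0, -1.4]
opening: 0.0489
grasp_force: 60.7
```

Run:
```python
from h import *
panel(); o=observe();print(o["tool_pos"],o["wrist_force"],o["opening"],o["grasp_force"])
```

```text
scene blue 152 c [0.5326 0.2741 0.3166] ax [ 0.2177 -0.976   0.0081] n [0.2281 0.059  0.9718] tilt 13.6 zmin/max 0.3139 0.3209
top blue 784 c [0.4713 0.2581 0.2334] ax [0.5607 0.0739 0.8247] n [-0.8046 -0.1862  0.5638] tilt 55.7 zmin/max 0.1843 0.2814
top orange 96 c [0.4288 0.2504 0.17  ] ax [ 0.2271 -0.9737  0.0205] n [-0.8669 -0.1925  0.4599] tilt 62.6 zmin/max 0.161 0.1771
[0.5163 0.2712 0.2471] [-0.5491  0.8281 -1.5837] 0.04944290886490526 60.69737792015076
```

The squeeze stayed at 60 N, so the panel did not pivot. I'll put the foot back at the lip and lower the squeeze with a changed jaw command.

Emit:
jog_arm:
  series:
    - [11,2.5,0,0,40]
    - [22,5,-40,0,40]
    - [22,5,-80,0,40]
    - [22,5,-115,0,40]
    - [22,5,-128,0,40]
    - [22,5,-131,0,40]
    - [22,5,-131,0,40]
    - [22,5,-131,0,40]
    - [22,5,-131,0,46]
    - [22,5,-131,0,46]
  squeeze: 20

```text
t: 20.75
tool_pos: [0.539, 0.2768, 0.1184]
orientation: [0.994, 0.111, 0.001, -0.0]
wrist_force: [0.2, -0.1, -1.8]
opening: 0.0489
grasp_force: 61.1
```

Emit:
jog_arm:
  series:
    - [0,0,-1,0,49.2]
    - [0,0,-1,0,49.2]
    - [0,0,-1,0,49.2]
    - [0,0,-1,0,49.2]
    - [0,0,-1,0,49.2]
    - [0,0,-1,0,49.2]
    - [0,0,-1,0,49.2]
    - [0,0,-1,0,49.2]
    - [0,0,-1,0,49.2]
    - [0,0,-1,0,49.2]
  squeeze: 20

```text
t: 21.75
tool_pos: [0.5388, 0.2765, 0.1166]
orientation: [0.994, 0.111, 0.0, -0.0]
wrist_force: [1.2, 0.4, 5.3]
opening: 0.0493
grasp_force: 46.0
```

Emit:
jog_arm:
  series:
    - [0,0,0,0,49.5]
    - [0,0,0,0,49.5]
    - [0,0,0,0,49.7]
    - [0,0,0,0,49.7]
    - [0,0,0,0,49.7]
    - [0,0,0,0,49.7]
    - [0,0,0,0,49.7]
    - [0,0,0,0,49.7]
    - [0,0,0,0,49.7]
    - [0,0,0,0,49.7]

```text
t: 22.75
tool_pos: [0.5384, 0.2763, 0.116]
orientation: [0.994, 0.111, -0.0, 0.0]
wrist_force: [0.3, -0.3, 1.9]
opening: 0.0495
grasp_force: 17.3
```

Emit:
jog_arm:
  series:
    - [-4,-0.9,2.5,0,49.7]
    - [-8,-1.8,5,0,49.7]
    - [-12,-2.7,7.5,0,49.7]
    - [-16,-3.6,9.5,0,49.7]
    - [-20,-4.5,11.5,0,49.7]
    - [-23,-5.2,13,0,49.7]
    - [-23,-5.2,13,0,49.7]
    - [-23,-5.2,13,0,49.7]
    - [-23,-5.2,13,0,40]
    - [-23,-5.2,13,0,40]
  squeeze: 40

```text
t: 23.75
tool_pos: [0.5157, 0.2712, 0.1291]
orientation: [0.994, 0.111, -0.0, 0.0]
wrist_force: [0.7, -0.9, -1.7]
opening: 0.0496
grasp_force: 41.2
```

Emit:
jog_arm:
  series:
    - [0,0,0,0,40]
    - [0,0,0,0,40]
    - [0,0,5,0,40]
    - [0,0,20,0,40]
    - [0,0,60,0,40]
    - [0,0,100,0,40]
    - [0,0,130,0,40]
    - [0,0,130,0,40]
    - [0,0,130,0,40]
    - [0,0,130,0,40]

```text
t: 24.75
tool_pos: [0.5153, 0.2712, 0.2586]
orientation: [0.994, 0.111, -0.001, 0.0]
wrist_force: [0.5, 0.5, -1.7]
opening: 0.0494
grasp_force: 41.4
```

Run:
```python
from h import *
panel(); o=observe();print(o["tool_pos"],o["wrist_force"],o["opening"],o["grasp_force"])
```

```text
scene blue 154 c [0.532  0.2749 0.3278] ax [-0.2225  0.9749  0.0051] n [0.4389 0.0955 0.8934] tilt 26.7 zmin/max 0.3248 0.3309
top blue 828 c [0.4695 0.2577 0.2452] ax [0.5745 0.0687 0.8156] n [-0.7964 -0.1833  0.5764] tilt 54.8 zmin/max 0.1971 0.2957
top orange 104 c [0.426  0.2501 0.1824] ax [ 0.2384 -0.9683  0.0743] n [-0.8574 -0.174   0.4844] tilt 61.0 zmin/max 0.1731 0.1911
[0.5153 0.271  0.2582] [ 0.1017 -0.6249 -1.7245] 0.049110104036775765 41.395223736763
```

The foot had ridden over the lip: its corner was about 8 mm beyond it. I'll seat it properly behind the lip and try again.

Emit:
jog_arm:
  series:
    - [15,3.3,-20,0,40]
    - [32,7.1,-60,0,40]
    - [32,7.1,-100,0,40]
    - [32,7.1,-125,0,40]
    - [32,7.1,-136,0,40]
    - [32,7.1,-140,0,40]
    - [32,7.1,-140,0,40]
    - [32,7.1,-140,0,49.2]
    - [32,7.1,-140,0,49.6]
    - [32,7.1,-140,0,49.7]

```text
t: 25.85
tool_pos: [0.548, 0.2787, 0.1206]
orientation: [0.994, 0.111, 0.001, -0.0]
wrist_force: [-0.5, -0.1, -1.0]
opening: 0.0498
grasp_force: 17.1
```

Emit:
jog_arm:
  series:
    - [0,0,-2.5,0,49.7]
    - [-2,-0.4,-3,0,49.7]
    - [-6,-1.3,-1,0,49.7]
    - [-10,-2.2,1.5,0,49.7]
    - [-14,-3.1,4,0,49.7]
    - [-18,-4,6.5,0,49.7]
    - [-22,-4.9,8.5,0,49.7]
    - [-25,-5.6,10,0,49.7]
    - [-25,-5.6,10,0,49.7]
    - [-25,-5.6,10,0,49.7]

```text
t: 26.85
tool_pos: [0.5226, 0.2728, 0.1294]
orientation: [0.994, 0.111, 0.0, -0.0]
wrist_force: [0.4, 0.4, -0.9]
opening: 0.0494
grasp_force: 17.1
```

Run:
```python
from h import *
panel(); o=observe();print(o["tool_pos"],o["wrist_force"],o["opening"],o["grasp_force"])
```

```text
scene blue 57 c [0.5367 0.2855 0.1989] ax [ 0.2133 -0.9768  0.0171] n [0.0287 0.0238 0.9993] tilt 2.1 zmin/max 0.1966 0.2028
top blue 626 c [0.4761 0.2593 0.1151] ax [0.5727 0.0674 0.817 ] n [-0.7974 -0.1857  0.5742] tilt 55.0 zmin/max 0.0667 0.1649
top orange 68 c [0.4339 0.2508 0.0545] ax [ 0.2249 -0.9744  0.0059] n [-0.9022 -0.2059  0.3789] tilt 67.7 zmin/max 0.0455 0.062
[0.5226 0.2728 0.1291] [-0.4934 -0.6881 -1.15  ] 0.0497023983854975 17.110182344913483
```

The lip can't hold the foot at this steepness, because the foot's leading corner stands higher than 6 mm. The 12 mm side edge of the fixed tray, at stand y = -100, can. I'll carry the panel there, pointing it away from the stand.

Emit:
jog_arm:
  series:
    - [0,0,0,0,40]
    - [0,0,0,0,40]
    - [0,0,40,0,40]
    - [0,0,90,0,40]
    - [0,-20,140,-8,40]
    - [-10,-50,150,-16,40]
    - [-25,-90,150,-24,40]
    - [-40,-140,150,-32,40]
    - [-50,-190,150,-40,40]
    - [-60,-240,150,-48,40]
  squeeze: 40

```text
t: 27.95
tool_pos: [0.4626, 0.0353, 0.2796]
orientation: [0.952, -0.305, 0.0, -0.0]
wrist_force: [0.7, -0.4, -0.9]
opening: 0.0495
grasp_force: 41.8
```

Emit:
jog_arm:
  series:
    - [0,-40,0,-8,40]
    - [0,-80,0,-16,40]
    - [0,-120,0,-24,40]
    - [0,-160,0,-32,40]
    - [0,-200,0,-40,40]
    - [0,-250,0,-48,40]
    - [10,-300,0,-56,40]
    - [20,-350,0,-61.1,40]
    - [30,-400,0,-61.1,40]
    - [40,-450,0,-61.1,40]

```text
t: 28.95
tool_pos: [0.5026, -0.4115, 0.2792]
orientation: [-0.667, 0.745, -0.0, -0.0]
wrist_force: [1.5, 0.9, 0.0]
opening: 0.0498
grasp_force: 41.7
```

Emit:
jog_arm:
  series:
    - [7,-48,-10,0,40]
    - [7,-48,-40,0,40]
    - [7,-48,-70,0,40]
    - [7,-48,-70,0,40]
    - [7,-48,-70,0,40]
    - [7,-48,-70,0,40]
    - [7,-48,-70,0,40]
    - [7,-48,-70,0,40]
    - [7,-48,-70,0,40]
    - [7,-48,-70,0,40]

```text
t: 29.95
tool_pos: [0.5098, -0.4572, 0.2097]
orientation: [-0.667, 0.745, -0.0, 0.0]
wrist_force: [0.5, -0.4, -0.5]
opening: 0.0491
grasp_force: 41.7
```

Run:
```python
from h import *
panel(); o=observe();print(o["tool_pos"],np.degrees(2*np.arctan2(o["orientation"][1],o["orientation"][0])),o["wrist_force"],o["opening"],o["grasp_force"])
```

```text
scene blue 245 c [ 0.5041 -0.4604  0.2679] ax [-0.9791 -0.0462  0.1982] n [0.0618 0.8604 0.5058] tilt 59.6 zmin/max 0.2554 0.28
scene blue 409 c [ 0.5028 -0.3972  0.1784] ax [-0.1845 -0.5506  0.8142] n [0.0423 0.8232 0.5662] tilt 55.5 zmin/max 0.1459 0.229
scene orange 190 c [ 0.5142 -0.3672  0.1345] ax [-0.9936  0.0151  0.1118] n [0.0766 0.8177 0.5705] tilt 55.2 zmin/max 0.1243 0.1455
top blue 555 c [ 0.5078 -0.4416  0.2399] ax [ 0.3069 -0.5671  0.7643] n [0.1059 0.8184 0.5647] tilt 55.6 zmin/max 0.2066 0.2699
[ 0.5097 -0.4572  0.2094] 263.618716256671 [-0.3809 -0.7406 -0.9556] 0.04952385502771705 41.66821002960205
```

Emit:
jog_arm:
  series:
    - [0,-8,-30,0,40]
    - [0,-8,-70,0,40]
    - [0,-8,-100,0,40]
    - [0,-8,-113,0,40]
    - [0,-8,-116,0,40]
    - [0,-8,-116,0,40]
    - [0,-8,-116,0,49.2]
    - [0,-8,-116,0,49.5]
    - [0,-8,-116,0,49.7]
    - [0,-8,-116,0,49.7]

```text
t: 31.05
tool_pos: [0.5099, -0.4654, 0.094]
orientation: [-0.667, 0.745, -0.0, 0.0]
wrist_force: [-0.2, 0.5, -1.0]
opening: 0.0497
grasp_force: 17.1
```

Emit:
jog_arm:
  series:
    - [0.3,3,-1,0,49.7]
    - [0.6,6,-1,0,49.7]
    - [1,9,0.5,0,49.7]
    - [1.3,12,2.5,0,49.7]
    - [1.7,15,4,0,49.7]
    - [2,18,6,0,49.7]
    - [2.4,21,7.5,0,49.7]
    - [2.8,25,9,0,49.7]
    - [2.8,25,9,0,49.7]
    - [2.8,25,9,0,49.7]

```text
t: 32.05
tool_pos: [0.5126, -0.44, 0.1023]
orientation: [-0.667, 0.745, 0.0, 0.0]
wrist_force: [0.5, -1.8, -0.7]
opening: 0.0497
grasp_force: 15.0
```

Run:
```python
from h import *
panel(); o=observe();print(o["tool_pos"],o["wrist_force"],o["opening"],o["grasp_force"])
```

```text
scene blue 209 c [ 0.5016 -0.3898  0.063 ] ax [-0.1366 -0.4616  0.8765] n [-0.078   0.8871  0.455 ] tilt 62.9 zmin/max 0.0287 0.1114
scene orange 20 c [ 0.5008 -0.3668  0.02  ] ax [ 0.1411 -0.5757  0.8054] n [-0.4673  0.6784  0.5669] tilt 55.5 zmin/max 0.0094 0.0256
top blue 502 c [ 0.511  -0.4209  0.1184] ax [ 0.097  -0.4795  0.8721] n [0.1163 0.8757 0.4686] tilt 62.1 zmin/max 0.0762 0.1552
[ 0.5125 -0.4401  0.1021] [ 0.0993 -1.5974 -0.9978] 0.04935354359756539 14.982926845550537
```

The panel is now at about 62°. I'll regrip firmly, lift, turn and carry it to the stand.

Emit:
jog_arm:
  series:
    - [0,0,0,0,40]
    - [0,0,0,0,40]
    - [-1,-6,0,0,40]
    - [-1.4,-12,10,0,40]
    - [-1.4,-12,50,0,40]
    - [-1.4,-12,100,0,40]
    - [-1.4,-12,150,0,40]
    - [-6,20,190,8,40]
    - [-12,60,190,16,40]
    - [-12,100,190,24,40]
  squeeze: 40

```text
t: 33.15
tool_pos: [0.5001, -0.34, 0.2952]
orientation: [0.808, -0.589, 0.002, -0.001]
wrist_force: [1.9, 0.4, -0.7]
opening: 0.0495
grasp_force: 34.9
```

Emit:
jog_arm:
  series:
    - [0,20,0,8,40]
    - [0,50,0,16,40]
    - [0,70,0,24,40]
    - [0,71,0,32,40]
    - [0,71,0,40,40]
    - [0,71,0,48,40]
    - [0,71,0,56,40]
    - [0,71,0,64,40]
    - [0,71,0,66,40]
    - [0,71,0,66,40]

```text
t: 34.15
tool_pos: [0.5004, -0.2695, 0.2931]
orientation: [0.998, -0.056, 0.0, 0.0]
wrist_force: [0.6, -0.2, -0.1]
opening: 0.0494
grasp_force: 34.9
```

Run:
```python
from h import *
panel(); o=observe();print(o["tool_pos"],np.degrees(2*np.arctan2(o["orientation"][1],o["orientation"][0])),o["wrist_force"],o["opening"],o["grasp_force"])
```

```text
scene blue 65 c [ 0.515  -0.2705  0.3634] ax [0.1272 0.9919 0.0003] n [ 0.4983 -0.0641  0.8646] tilt 30.2 zmin/max 0.3613 0.3656
top blue 397 c [ 0.4525 -0.2634  0.2557] ax [0.4756 0.0947 0.8745] n [-0.8784  0.1048  0.4663] tilt 62.2 zmin/max 0.2222 0.2921
top orange 48 c [ 0.4258 -0.262   0.2062] ax [0.109  0.994  0.0066] n [-0.9519  0.1025  0.2889] tilt 73.2 zmin/max 0.1986 0.2129
[ 0.5004 -0.2695  0.2928] -6.467939689164599 [ 0.3235  0.0872 -1.316 ] 0.04948810828093335 34.92714464664459
```

Emit:
jog_arm:
  series:
    - [30,1,0,0,40]
    - [60,1,0,0,40]
    - [86,1,0,0,40]
    - [86,1,-20,0,40]
    - [86,1,-50,0,40]
    - [86,1,-80,0,40]
    - [86,1,-110,0,40]
    - [86,1,-130,0,40]
    - [86,1,-140,0,40]
    - [86,1,-140,0,40]

```text
t: 35.25
tool_pos: [0.5859, -0.2682, 0.151]
orientation: [0.998, -0.056, -0.001, -0.0]
wrist_force: [0.7, 0.1, -0.9]
opening: 0.0493
grasp_force: 35.4
```

```bash
cat > chk.py <<'E'
from h import *
import sys
panel(); o=observe();print(o["tool_pos"],o["wrist_force"],o["opening"],o["grasp_force"])
c=np.array([.5222,-.2612]);a=np.radians(-6.4);ex=np.array([np.cos(a),np.sin(a)]);ey=np.array([-ex[1],ex[0]])
for n in("scene","top"):
    z=np.load("last_"+n+".npz");im,W=z["im"],z["W"]; S=np.stack([(W[...,:2]-c)@ex,(W[...,:2]-c)@ey,W[...,2]],-1)*1000
    hsv=cv2.cvtColor(im,cv2.COLOR_RGB2HSV).astype(int);H,Sa,V=[hsv[...,i] for i in range(3)]
    for nm,m in(("blue",(H>100)&(H<128)&(Sa>140)&(V>50)),("orange",(H<14)&(Sa>150)&(V>60)),("flange",(S[...,2]>47)&(S[...,2]<57)&(V>110)&(Sa<60)&(abs(S[...,0]+23)<14))):
        Q=S[m&(abs(S[...,0]-20)<95)&(abs(S[...,1])<95)]
        if len(Q)>5: print(n,nm,len(Q),"min",np.percentile(Q,2,0).round(1),"max",np.percentile(Q,98,0).round(1),"med",np.median(Q,0).round(1))
E
python3 chk.py
```

```text
top blue 329 c [ 0.5382 -0.2619  0.116 ] ax [0.4768 0.0934 0.874 ] n [-0.8782  0.0931  0.4692] tilt 62.0 zmin/max 0.0828 0.1507
top orange 42 c [ 0.5115 -0.2603  0.0663] ax [0.1173 0.9921 0.0436] n [-0.9683  0.1044  0.2271] tilt 76.9 zmin/max 0.0598 0.0718
[ 0.5869 -0.2686  0.1538] [-0.9914 -0.2865 -0.4185] 0.0492651667873004 35.41724681854248
scene blue 7 min [ 76.3 -25.9 217.8] max [ 80.6  20.8 224. ] med [ 78.8 -16.4 220.5]
scene flange 263 min [-28.6 -73.8  49.2] max [-17.9  77.6  54.7] med [-23.7  23.1  51.8]
top blue 385 min [  0.6 -19.8  87.5] max [ 44.1  22.8 166.7] med [ 17.2   3.6 118.6]
top orange 66 min [-13.  -20.2  60.7] max [-6.8 21.6 75.2] med [-9.8  1.4 67.7]
top flange 307 min [-29.6 -77.2  47.2] max [-19.7  73.5  55.9] med [-24.8  -3.3  51. ]
```

Emit:
jog_arm:
  series:
    - [0,0,-12,0,40]
    - [0,0,-22,0,40]
    - [0,0,-30,0,40]
    - [0,0,-35,0,40]
    - [0,0,-35,0,40]
    - [0,0,-35,0,40]
    - [0,0,-35,0,49.2]
    - [0,0,-35,0,49.5]
    - [0,0,-35,0,49.7]
    - [0,0,-35,0,49.7]

```text
t: 36.35
tool_pos: [0.5865, -0.2683, 0.1175]
orientation: [0.998, -0.056, 0.0, 0.0]
wrist_force: [0.5, 0.3, -1.5]
opening: 0.0501
grasp_force: 15.1
```

Emit:
jog_arm:
  series:
    - [-1,0.1,-2,0,49.7]
    - [-1,0.1,-3.5,0,49.7]
    - [0,0,-4.5,0,49.7]
    - [1,-0.1,-5.2,0,49.7]
    - [2,-0.2,-6,0,49.7]
    - [3,-0.3,-6.6,0,49.7]
    - [4,-0.4,-7.2,0,49.7]
    - [5,-0.6,-7.8,0,49.7]
    - [5.5,-0.6,-8.1,0,49.7]
    - [5.5,-0.6,-8.1,0,49.7]

```text
t: 37.35
tool_pos: [0.5921, -0.269, 0.1096]
orientation: [0.998, -0.056, 0.0, 0.0]
wrist_force: [-0.7, -0.4, 2.2]
opening: 0.0499
grasp_force: 15.5
```

```bash
python3 chk.py
```

```text
top blue 309 c [ 0.5434 -0.2624  0.0742] ax [0.4854 0.0896 0.8697] n [-0.8737  0.086   0.4788] tilt 61.4 zmin/max 0.0412 0.1098
top orange 34 c [ 0.5162 -0.26    0.025 ] ax [-0.1023 -0.9935  0.0508] n [-0.9734  0.1105  0.2007] tilt 78.4 zmin/max 0.0187 0.0314
[ 0.5921 -0.269   0.1096] [-0.4862 -1.0384  2.4463] 0.04990745072684061 15.518542528152466
scene blue 14 min [ 80.4 -21.5 178.9] max [ 82.9  19.4 183. ] med [ 82.   -4.4 181.6]
scene flange 302 min [-28.8 -52.4  48.4] max [-17.   77.5  55.3] med [-22.4  14.2  51.8]
top blue 357 min [  5.7 -19.3  45.4] max [ 39.9  22.6 108.3] med [22.4  3.6 77.2]
top orange 57 min [ -8.1 -19.   19.6] max [-2.4 21.5 33.7] med [-5.4  1.4 26.5]
top flange 304 min [-29.7 -78.8  47.3] max [-19.8  74.9  55.6] med [-24.7  -3.3  51. ]
```

Emit:
jog_arm:
  series:
    - [0,0,-0.4,0,49.7]
    - [0,0,-0.8,0,49.7]
    - [0,0,-1.2,0,49.7]
    - [0,0,-1.6,0,49.7]
    - [0,0,-2,0,49.7]
    - [0,0,-2.4,0,49.7]
    - [0,0,-2.7,0,49.7]
    - [0,0,-3,0,49.7]
    - [0,0,-3,0,49.7]
    - [0,0,-3,0,49.7]

```text
t: 38.45
tool_pos: [0.5936, -0.2693, 0.1085]
orientation: [0.998, -0.055, 0.002, 0.001]
wrist_force: [2.0, -0.3, 7.2]
opening: 0.0498
grasp_force: 16.4
```

```bash
python3 chk.py | grep -v flange
```

```text
top blue 309 c [ 0.5436 -0.2629  0.0734] ax [0.4825 0.0602 0.8738] n [-0.8744  0.0915  0.4765] tilt 61.5 zmin/max 0.0407 0.1076
top orange 39 c [ 0.5158 -0.2613  0.024 ] ax [0.1183 0.9926 0.0283] n [-0.9718  0.1098  0.2087] tilt 78.0 zmin/max 0.0174 0.034
[ 0.5936 -0.2693  0.1085] [ 1.7503 -0.2377  8.5615] 0.04967427043920292 16.39513224363327
top blue 378 min [  5.7 -20.1  44.2] max [ 51.1  22.2 126.3] med [23.   3.3 76.6]
top orange 63 min [ -8.4 -20.7  17.6] max [-2.2 21.1 33.4] med [-5.6  0.7 25.5]
```

Emit:
jog_arm:
  series:
    - [0,0,0.7,0,49.7]
    - [0,0,1.4,0,49.7]
    - [-1,0.1,2,0,49.7]
    - [-2,0.2,2.2,0,49.7]
    - [-3,0.3,2.2,0,49.7]
    - [-4,0.4,2.2,0,49.7]
    - [-4,0.4,2.2,0,49.7]
    - [-4,0.4,2.2,0,49.8]
    - [-4,0.4,2.2,0,49.9]
    - [-4,0.4,2.2,0,49.9]

```text
t: 39.55
tool_pos: [0.5879, -0.2684, 0.1082]
orientation: [0.998, -0.056, -0.0, -0.0]
wrist_force: [-0.0, 0.1, 2.7]
opening: 0.0501
grasp_force: 4.8
```

Emit:
jog_arm:
  series:
    - [0,0,0,0,49.9]
    - [0,0,0,0,49.95]
    - [0,0,0,0,49.95]
    - [0,0,0,0,50]
    - [0,0,0,0,50]
    - [0,0,0,0,50]
    - [0,0,0,0,50.1]
    - [0,0,0,0,50.1]
    - [0,0,0,0,50.2]
    - [0,0,0,0,50.2]

```text
t: 40.55
tool_pos: [0.5879, -0.2684, 0.1084]
orientation: [0.998, -0.056, -0.0, 0.0]
wrist_force: [-0.6, -0.6, 0.9]
opening: 0.05
grasp_force: 0.1
```

```bash
python3 chk.py
```

```text
top blue 325 c [ 0.538 -0.262  0.07 ] ax [0.5371 0.1052 0.8369] n [-0.8431  0.098   0.5288] tilt 58.1 zmin/max 0.039 0.1044
top orange 22 c [ 0.5104 -0.2601  0.028 ] ax [0.1086 0.9915 0.0712] n [ 0.994  -0.1094  0.0079] tilt 89.5 zmin/max 0.0204 0.0348
[ 0.588  -0.2684  0.1085] [ 0.1128  0.556  -0.0648] 0.05020465890517951 0.05599951953627169
scene blue 16 min [16.  -1.5 70.3] max [34.7 24.9 99.3] med [23.8 11.3 82. ]
scene flange 288 min [-28.8 -47.7  48.5] max [-17.   77.5  55.2] med [-22.5  17.6  51.7]
top blue 382 min [ -0.8 -19.5  44.2] max [ 38.4  22.9 105.7] med [17.4  3.3 71.9]
top orange 45 min [-13.  -19.6  21.8] max [-8.6 21.5 33.8] med [-10.8   1.8  29.5]
top flange 297 min [-29.8 -78.7  47.4] max [-19.8  74.8  55.9] med [-24.7   1.   51.1]
```

Emit:
jog_arm:
  series:
    - [0,0,0,0,54]
    - [0,0,0,0,60]
    - [0,0,0,0,66]
    - [0,0,0,0,70]
    - [0,0,10,0,70]
    - [0,0,30,0,70]
    - [0,0,60,0,70]
    - [0,0,100,0,70]
    - [0,0,140,0,70]
    - [0,0,140,0,70]

```text
t: 41.65
tool_pos: [0.5894, -0.2699, 0.2572]
orientation: [0.998, -0.056, 0.006, 0.002]
wrist_force: [-0.8, -0.5, 1.0]
opening: 0.0697
grasp_force: 0.0
```

Emit:
jog_arm:
  series:
    - [-20,20,0,0,70]
    - [-40,60,0,0,70]
    - [-60,110,0,0,70]
    - [-80,160,0,0,70]
    - [-80,210,0,0,70]
    - [-80,260,0,0,70]
    - [-80,260,0,0,70]
    - [-80,260,0,0,70]
    - [-80,260,0,0,70]
    - [-80,260,0,0,70]

```text
t: 42.65
tool_pos: [0.5081, -0.0097, 0.2486]
orientation: [0.998, -0.057, 0.0, 0.0]
wrist_force: [1.0, 0.6, -0.4]
opening: 0.0699
grasp_force: 0.0
```

```bash
sed -i 's/<.25/<.45/' h.py; python3 chk.py; python3 -c "
import numpy as np,cv2
a=np.load('last_scene.npz')['im'][110:290,90:310];cv2.imwrite('pics/6.png',cv2.resize(a[...,::-1],(660,540)))"
```

```text
scene blue 300 c [0.7631 0.1525 0.1498] ax [0.735  0.678  0.0082] n [-0.0252  0.0153  0.9996] tilt 1.7 zmin/max 0.1464 0.154
top blue 114 c [0.7583 0.1492 0.1487] ax [0.883  0.4666 0.0508] n [-0.0235 -0.0642  0.9977] tilt 3.9 zmin/max 0.1439 0.1549
top blue 870 c [ 0.5663 -0.2667  0.1145] ax [ 0.5346 -0.0613  0.8429] n [-0.8386  0.0846  0.5381] tilt 57.4 zmin/max 0.0433 0.1771
[ 0.508  -0.0096  0.2484] [ 1.1098 -0.4716  0.519 ] 0.07011337838591095 0.0
scene blue 14 min [32.8 -2.4 96.5] max [ 54.2  23.2 130. ] med [ 46.6  10.3 118.1]
scene flange 354 min [-28.3 -77.6  48.2] max [-17.2  76.8  54.6] med [-22.6   3.1  51.5]
top blue 970 min [  1.4 -20.2  47.6] max [ 84.2  22.  174.7] med [ 46.4   1.1 117.6]
top orange 33 min [-12.8 -18.5  22.1] max [-9.1 19.6 33. ] med [-10.7   1.3  27.3]
top flange 317 min [-29.7 -79.1  47.2] max [-19.9  74.5  56.1] med [-24.8  -1.4  50.9]
```

View pics/6.png

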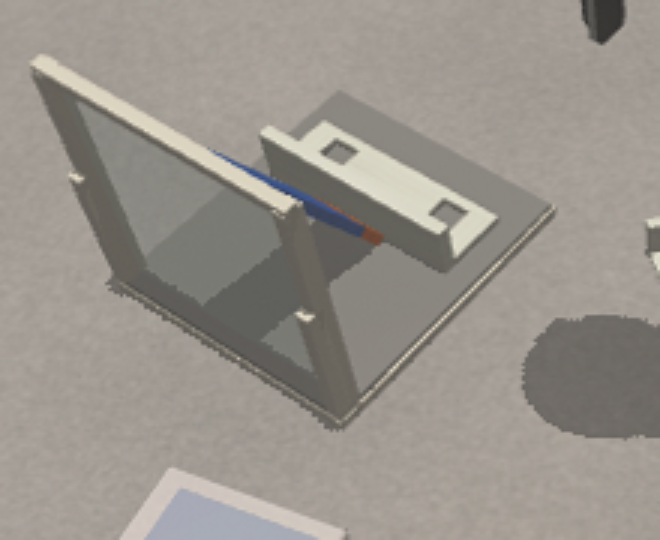

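The picture shows the panel leaning on the wall with its orange foot at the flange at (372,235). The bar sits flat with its holes empty at (340,150) and (450,210), so it is locked.

```bash
python3 -c "
from bench import *
print(hand_in())"
```

```text
the job is handed in; nothing more can be done
None
```

I handed the job in at about 43 s: the stop bar is locked on both screws, and the panel stands by itself at about 58° with its foot at the flange and its top at the middle of the wall. I saw no sign that the bottle, rack or tip box moved but did not measure them at the end, and the hand-in returned no verdict.

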